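Set and lock the vacuum regulator knob

ROBOT

A 6-joint arm with a two-finger parallel gripper is mounted at the origin on the work surface. World frame = base frame: x ahead of the robot, y to its left, z up, the work surface at z = 0. Lengths are in m, angles in rad, forces in N, time in s.
With the tool pointing down it reaches from about 0.375 to 0.9 m from the base axis. Payload 3.1 kg.
Tool frame: the origin (TCP) lies between the finger pads; the fingertips stand 22 mm ahead of it and the grasp point (between the pads) lies 3 mm ahead of it; z points along the fingers, y is the direction in which the jaws open and shut (so a half turn about z gives the same grasp; the last joint's range is limited). The gripper opens to 87 mm and grips with 3 to 60 N. Pads are 19 mm wide; open, the fingers measure 117 mm over their backs; the gripper's body (75 mm by 190 mm) begins 51 mm behind the grasp point.
Start: joints at [-1.425, 0.527, 1.433, -0, 1.181, -0.178], TCP at [0.199, -0.592, 0.245] pointing down, gripper open.
Joint ranges: [-3.08, 3.08], [-0.75, 2.2], [0.22, 2.44], [-1.43, 4.57], [0, 2.65], [-2.85, 2.85]. Speed limits (rad/s): [2.79, 2.79, 3.14, 3.14, 3.14, 3.14].

INTERFACE

Orientations are given as a unit quaternion [x, y, z, w].
In Python, from rig import get_obs, camera, get_calibration, hand_in, search_frame gives the robot as it stands.
- The arm moves only by the shell command python3 -m jog 'ROWS' [FORCE]. ROWS is JSON, a list of rows, each an object with "grip": the closure in counts, from 0 (fully open) to 255 (shut); "travel": the shift along the world's x, y, z in cm, a list of three; "twist": the turn about the world's z in degrees. A call has 1 to 8 rows; each row shifts and turns the commanded pose from where the row before left it; what a row does not reach is not made up. A row lasts 1/10 s, in which the tool goes at most 50 mm and 8.59 degrees, less where a joint would pass 70% of its speed; a pose out of reach is approached as far as the arm can. A call is refused whole if a number of a shift passes 5 or a number of a turn 8.59, either way. A call with a gripper value outside its range is refused whole. The fingers move at their own pace and stop on an object; FORCE is the grip in N (left out, the last holds). Time passes only in rows, so rows that do not move let the fingers close. It gives the time, the measured TCP pose, the force and the opening at its end, in the units of the state.
- get_obs(): the state, without advancing time (a new reading comes with each control period).
- camera(name): name is "scene" or "top"; returns the picture (400x640x3 uint8, red, green, blue); there is no depth.
- get_calibration(name): a dict with "fx", "fy", "cx", "cy" (pixels), "R" (3x3) and "t" (3): a world point X has camera coordinates R X + t. Camera axes: x right, y down, z forward; pixel columns grow to the right and rows downward; lengths in m; the calibration is good to about 2 mm. A picture is of the moment at which its call begins. get_calibration takes no time and is no camera call.
- hand_in(): hands the job in, once; it reports no verdict.
Trained networks look in the newest picture that a camera, given by its name, has taken for a name from the list of things; names that differ only in an ending like _2 or _b are one class to them, and where a whole thing is asked for, a point or a joint stands for the part that bears it (a point fixed in the world has none). Each returns a list of dicts, best first, with "p" (0 to 1); they miss things now and then, are a little off and sometimes report something else, mostly with a low value. They report only what shows in the picture. A call takes as long as a camera call.
- search_frame(target, camera): "at" ([x, y, z] in m, in world coordinates, good to about 4 mm: the middle of the surface that is visible of it).
The state is a dict: "time": time; "q": joint angles; "joint_velocities": joint speeds; "joint_torque": joint torques, N m; "position": TCP position; "tool_rot": TCP orientation; "ft_force": force on the tool from outside, world axes, zero at the start; "moment": the same for the moment, N m; "grip_width": finger opening in m.
Only numpy, scipy, OpenCV 4.12 (cv2) and the standard library are available. Lean on these libraries where they do the work, as an engineer would, in place of code of your own. Each camera call takes 0.05 s, during which the arm holds its last target. There are 200 camera calls.

TASK

Set the vacuum regulator for filtering: turn its knob until the pointer is within the raised setting band on the dial, feel there for the spot where the lock lets the knob go, then pull the knob straight up all the way so that it stays out, locked. Pull lightly and never force it while it is still blocked, let go at the end, and leave the bottle, beaker and tube rack where they stand.

Things in the scene. Friction and masses are not known exactly. Their poses are not given: they have to be found in the camera images.
- regulator: Grey vacuum regulator fixed to the bench: box 130 (x) by 200 (y) mm, 75 mm high; origin on the bench under the knob's vertical axis. The box reaches 65 mm from the axis to -x, +x, +y and 135 mm to -y, where a round gauge (60 mm wide, 7 mm high) lies on top. Round the axis lies a dial plate (112 mm wide, top 77 mm above the bench). At yaw 0 its axes are the world's.
- knob_grip (a point): Point on the knob's axis at the height to grip, 111 mm above the bench with the knob in. Knob: black upright bar, 50 mm long, 14 wide, 40 high (87 to 127 mm above the bench), on a round skirt 60 mm wide. A small steel pointer nose sticks out of the skirt under one end of the bar. x runs along the bar to the pointer end, y across it (the 14 mm way), z up.
- knob_turn (a joint): Knob angle, rad, growing clockwise seen from above, -0.1 to 2.1; at 0 the pointer is along the regulator's +y, at pi/2 along its +x. Turns against light friction (0.06 N m), stays where left. Equal to band when the pointer is at the middle of the band; every start needs a clockwise turn of 0.6 to 1.3 rad to that middle.
- knob_pull (a joint): How far the knob is pulled straight up, m: 0 in, 0.010 at the end stop. Friction 4 N plus 1 N of weight; stays where left. After 2 mm its key pin meets the lock ring and is blocked, unless under the ring's one gate, where it slides on to the stop and then can no longer turn. Pulling is easy there (about 5 N).
- band (a joint): Angle of the middle of the setting band, same zero and sense as knob_turn. It stays put.
- band_mark (a point): Centre of the top of the setting band: a raised dark steel arc on the dial plate, 12 mm wide, 4 mm high, 45 mm from the axis, reaching 0.40 rad either side of its middle; its top is 81 mm above the bench. The point's x axis points outward from the knob's axis, z up.
- lock_ring (a joint): Lift of the sprung lock ring (its brass collar shows around the skirt), m: 0 at rest; rises 1 mm per 5 N of pull beyond the knob's own 5 N; over 3.2 mm (21 N pull) counts as forced. Its hidden gate lies anywhere within 0.32 rad either side of the band's middle, takes the pin only within about 0.04 rad of its own centre, and is found by feel: light pulls and small turns.
- reagent: Bystander: white closed bottle, 60 mm wide, 130 mm high, standing near the regulator; origin under its centre.
- beaker: Bystander: glass beaker, 66 mm wide, 85 mm high; origin under its centre.
- tube_rack: Bystander: clear rack, 50 by 120 mm and 65 mm high, with four capped tubes 106 mm high; origin under its centre.

How it is judged:
On the way, in this order (a step that is already met when the one before it is completed fails the run):
1. the pointer is turned into the setting band with the knob still in (pulled less than 6 mm) (angle between the x axis of knob_grip and the x axis of band_mark, either way round below 0.41 rad and value of joint knob_pull below 0.006 m), for 0.1 s.
2. the knob is pulled out (over 8 mm) with the pointer in the band (angle between the x axis of knob_grip and the x axis of band_mark, either way round below 0.41 rad and value of joint knob_pull above 0.008 m), for 0.2 s.
At the end, for the whole second after the job is handed in: The pointer stands in the setting band (within 0.41 rad of its middle), the knob is out by more than 7.5 of its 10 mm and stays there, with the lock ring down (lifted less than 1 mm), and the knob is released (angle between the x axis of knob_grip and the x axis of band_mark, either way round below 0.41 rad and value of joint knob_pull above 0.0075 m and value of joint lock_ring below 0.001 m); the robot touches nothing.
It fails at once if the lock was forced: a blocked knob pulled until the lock ring rose more than 3.2 mm (value of joint lock_ring above 0.0032 m).
It fails at once if a bystander (bottle, beaker or tube rack) was moved more than 20 mm (distance of any of reagent, beaker, tube_rack from where it was at the start of the episode above 0.02 m).
It also fails if it takes over 58 s, if anything falls off the work surface, if the arm or the gripper's body presses on something with over 40 N, if the wrist force passes 120 N, or if a joint passes its speed limit or range.

## Working session

There is one attempt and no reset: what is moved stays moved. The work goes in short steps, Python scripts to look and compute and a shell command to move; the robot and the scene stay as the last step left them, time stands still between calls to the robot, and variables do not carry over. Pictures are saved under pics/ and viewed, about 8 in all and at most 12, crops included, and the job is handed in when it is done.

```bash
mkdir -p pics
python3 - <<'E'
from rig import *
import cv2,numpy as np
np.set_printoptions(precision=4,suppress=True)
for c in("scene","top"):
    im=camera(c); cv2.imwrite(f"pics/{c}0.png",im[...,::-1])
    k=get_calibration(c); print(c,k["fx"],k["fy"],k["cx"],k["cy"],np.array(k["R"]).tolist(),k["t"])
    for n in("regulator","knob_grip","knob_turn","band_mark","reagent","beaker","tube_rack"):
        print(c,n,[(np.round(d["at"],4),round(d["p"],2)) for d in search_frame(n,c)][:2])
o=get_obs();print(o)
E
```

```text
scene 478.26694368142415 478.26694368142415 320.621889018376 200.78917291986312 [[-0.6230571949480792, 0.7821662964250681, 0.003951779361732874], [0.5611510676972703, 0.450509325246528, -0.6943708138222195], [-0.5448937612467634, -0.43041518630574666, -0.7196065288418]] [ 0.347  -0.3317  1.4425]
scene regulator [(array([ 0.6314, -0.0641,  0.0762]), 0.84), (array([ 0.617 , -0.0551,  0.0966]), 0.52)]
scene knob_grip [(array([ 0.6126, -0.0567,  0.0974]), 0.63), (array([0.6556, 0.1315, 0.0641]), 0.47)]
scene knob_turn [(array([ 0.6153, -0.0524,  0.0893]), 0.84), (array([0.6548, 0.128 , 0.063 ]), 0.72)]
scene band_mark [(array([ 0.6408, -0.0408,  0.0844]), 0.56)]
scene reagent [(array([0.7627, 0.0868, 0.0775]), 0.73)]
scene beaker [(array([ 0.7584, -0.1105,  0.06  ]), 0.93)]
scene tube_rack [(array([0.657 , 0.1275, 0.063 ]), 0.61)]
top 484.76371679870425 484.76371679870425 320.47838076564517 204.44011072352902 [[0.019184798811828902, -0.999732609278789, 0.01290943217861931], [-0.9812526186345352, -0.021303566605221758, -0.19154492024787417], [0.19176871986175756, -0.008992663371971856, -0
[... 350 characters left out ...]
.0815]), 0.7)]
top reagent [(array([0.7382, 0.0722, 0.087 ]), 0.66), (array([0.6327, 0.1188, 0.0626]), 0.43)]
top beaker [(array([ 0.7662, -0.1266,  0.0466]), 0.7)]
top tube_rack [(array([0.6343, 0.1195, 0.0609]), 0.79)]
{'time': 0.8, 'q': array([-1.4255,  0.5275,  1.4327,  0.    ,  1.1814, -0.1785]), 'joint_velocities': array([-0.001 ,  0.0008, -0.0011,  0.0008,  0.0001, -0.0008]), 'joint_torque': array([  0.0008, -43.9943, -17.6982,   0.0634,   0.0502,  -0.    ]), 'position': array([ 0.1989, -0.5925,  0.2446]), 'tool_rot': array([0.9869, 0.1612, 0.    , 0.    ]), 'ft_force': array([ 0.3103,  0.2336, -0.0282]), 'moment': array([-0.0072,  0.0021, -0.0281]), 'grip_width': 0.08705593971096816}
```

Run:
```python
import cv2
a=cv2.imread("pics/top0.png"); cv2.imwrite("pics/top0c.png",cv2.resize(a[100:300,240:480],None,fx=3.2,fy=3,interpolation=cv2.INTER_CUBIC)[:600,:800])
```

```text
(no output)
```

View pics/top0.png

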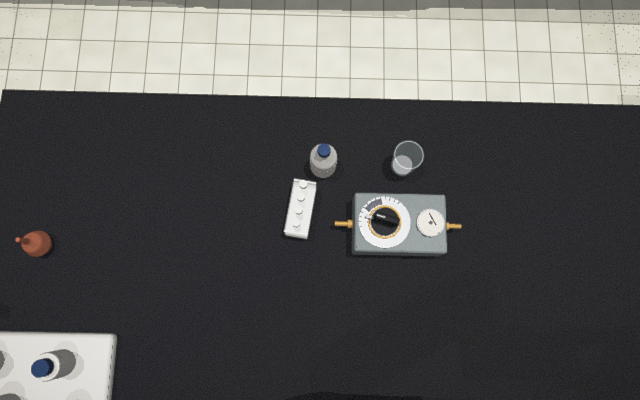

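View pics/top0c.png

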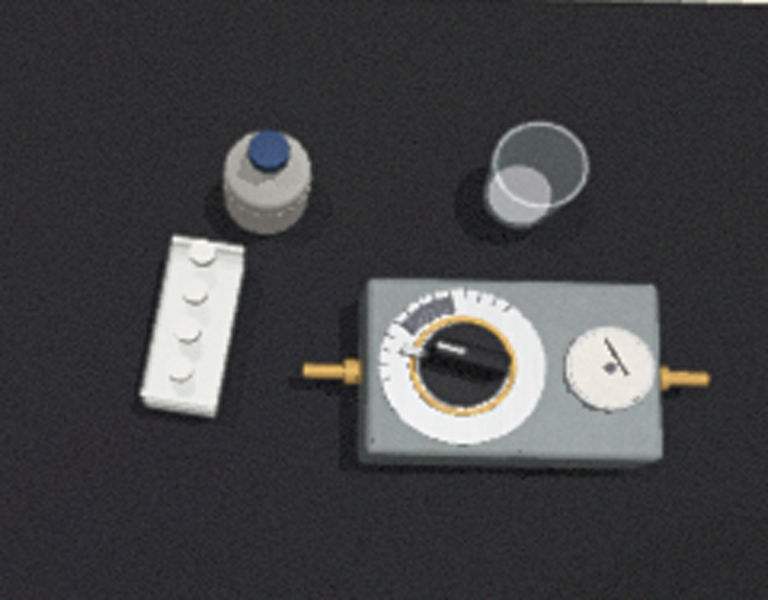

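The top view (up = +x, left = +y) shows the regulator with its dial centred at about pixel (385,222). The pointer nose is near (367,217), the dark band near (374,203), the white line on the bar near (377-385,215-217), and the bottle, beaker and rack stand clear. Next I convert these pixels to world coordinates.

```bash
cat > h.py <<'E'
import numpy as np,cv2
from rig import *
np.set_printoptions(precision=4,suppress=True)
def ray(c,uv,z):
    k=get_calibration(c);R=np.array(k["R"]);t=np.array(k["t"])
    uv=np.atleast_2d(uv).astype(float)
    d=np.c_[(uv[:,0]-k["cx"])/k["fx"],(uv[:,1]-k["cy"])/k["fy"],np.ones(len(uv))]@R
    o=-R.T@t
    return o+d*((z-o[2])/d[:,2])[:,None]
E
python3 - <<'E'
from h import *
im=cv2.imread("pics/top0.png"); 
f=lambda x,y:(240+x/3.2-.5,100+y/3-.5)
P=lambda pts,z:ray("top",[f(*p) for p in pts],z)[:,:2]
print("box corners",P([(368,280),(655,287),(662,455),(360,458)],.075))
# dial: white mask
sub=im[185:255,350:415].astype(int); m=((sub.min(2)>175)).astype(np.uint8)
cn,_=cv2.findContours(m,cv2.RETR_EXTERNAL,cv2.CHAIN_APPROX_NONE); cn=max(cn,key=cv2.contourArea)
h=cv2.convexHull(cn)[:,0]+[350,185]
X=ray("top",h,.077)[:,:2]
A=np.c_[2*X,np.ones(len(X))];s=np.linalg.lstsq(A,(X**2).sum(1),rcond=None)[0];c=s[:2];print("dial",c,"r",np.sqrt(s[2]+c@c))
ang=lambda p:np.arctan2(p[...,0]-c[0],p[...,1]-c[1])
ys,xs=np.mgrid[185:255,350:415];uv=np.c_[xs.ravel(),ys.ravel()]
W=ray("top",uv,.081)[:,:2];r=np.hypot(*(W-c).T);g=im[uv[:,1],uv[:,0]].astype(int)
b=(r>.040)&(r<.050)&(g.max(1)<140);a=ang(W[b]);print("band",b.sum(),np.sort(a),"mean",a.mean())
p=P([(408,350)],.083);print("nose",p,ang(p),np.hypot(*(p-c).T))
q=P([(438,345),(465,351)],.127);print("line",q,ang(q),np.arctan2(*(q[0]-q[1])))
E
```

```text
box corners [[ 0.67    0.0003]
 [ 0.6691 -0.1953]
 [ 0.5471 -0.1963]
 [ 0.5409  0.0048]]
dial [ 0.608  -0.0636] r 0.056122509050283646
band 73 [0.1934 0.5889 0.5904 0.6032 0.6144 0.621  0.6322 0.642  0.6505 0.6635
 0.6715 0.6786 0.7034 0.7086 0.7377 0.7408 0.7435 0.7753 0.7758 0.7763
 0.8087 0.8104 0.8394 0.843  0.852  0.8735 0.8796 0.8865 0.9019 0.9096
 0.9184 0.9375 0.9478 0.9595 0.975  0.9881 1.0002 1.003  1.0144 1.0305
 1.0387 1.075  1.0789 1.0989 1.1002 1.1208 1.1218 1.1408 1.144  1.1593
 1.1643 1.1705 1.1829 1.1909 1.1999 1.2095 1.2264 1.2396 1.2419 1.2561
 1.2712 1.2849 1.3041 1.3171 1.329  1.3398 1.3413 1.3533 1.3641 1.3739
 1.3829 1.3941 1.4035] mean 0.9878045771581366
nose [[ 0.6177 -0.0261]] [0.2532] [0.0387]
line [[ 0.614  -0.0406]
 [ 0.6102 -0.0579]] [0.2548 0.3694] 0.21559338974060885
```

```bash
R='{"grip":0,"travel":[2.56,3.31,0],"twist":3.6}'; python3 -m jog '[{"grip":0,"travel":[2.56,3.31,0],"twist":3.6},{"grip":0,"travel":[2.56,3.31,0],"twist":3.6},{"grip":0,"travel":[2.56,3.31,0],"twist":3.6},{"grip":0,"travel":[2.56,3.31,0],"twist":3.6},{"grip":0,"travel":[2.56,3.31,0],"twist":3.6},{"grip":0,"travel":[2.56,3.31,0],"twist":3.6},{"grip":0,"travel":[2.56,3.31,0],"twist":3.6},{"grip":0,"travel":[2.56,3.31,0],"twist":3.6}]'
python3 -m jog '[{"grip":0,"travel":[2.56,3.31,0],"twist":3.6},{"grip":0,"travel":[2.56,3.31,0],"twist":3.6},{"grip":0,"travel":[2.56,3.31,0],"twist":3.6},{"grip":0,"travel":[2.56,3.31,0],"twist":3.6},{"grip":0,"travel":[2.56,3.31,0],"twist":3.6},{"grip":0,"travel":[2.56,3.31,0],"twist":3.6},{"grip":0,"travel":[2.56,3.31,0],"twist":3.6},{"grip":0,"travel":[0,0,0],"twist":0}]'
python3 -c "
from h import *
o=get_obs();print(o['position'],o['tool_rot'],o['q'],2*np.arctan2(o['tool_rot'][1],o['tool_rot'][0])-np.pi/2)"
```

```text
time: 1.6
position: [0.4046, -0.3264, 0.2448]
tool_rot: [0.915, 0.403, 0.0, 0.0]
ft_force: [0.5, -0.1, 0.2]
grip_width: 0.0871
time: 2.4
position: [0.5856, -0.092, 0.2447]
tool_rot: [0.804, 0.594, 0.001, 0.0]
ft_force: [-0.8, 0.3, -0.1]
grip_width: 0.087
[ 0.5856 -0.092   0.2447] [0.8044 0.5941 0.0014 0.0004] [-0.3451  0.4826  1.5176  0.0021  1.1391 -0.0476] -0.29840045007249527
```

```bash
python3 -m jog '[{"grip":0,"travel":[1.12,1.42,0],"twist":1.6},{"grip":0,"travel":[1.12,1.42,0],"twist":1.7},{"grip":0,"travel":[0,0,-3],"twist":0},{"grip":0,"travel":[0,0,-3],"twist":0},{"grip":0,"travel":[0,0,-3],"twist":0},{"grip":0,"travel":[0,0,-2],"twist":0},{"grip":0,"travel":[0,0,0],"twist":0},{"grip":0,"travel":[0,0,0],"twist":0}]'
python3 - <<'E'
from h import *
o=get_obs();print(o['position'],o['tool_rot'],2*np.arctan2(o['tool_rot'][1],o['tool_rot'][0])-np.pi/2)
a=camera("scene");cv2.imwrite("pics/s1.png",cv2.resize(a[120:320,180:420,::-1],None,fx=3,fy=3,interpolation=cv2.INTER_CUBIC))
E
```

```text
time: 3.2
position: [0.6057, -0.0679, 0.1347]
tool_rot: [0.789, 0.615, 0.0, -0.0]
ft_force: [0.3, 0.3, 0.9]
grip_width: 0.0868
[ 0.6057 -0.0679  0.1347] [ 0.7889  0.6145  0.     -0.    ] -0.24723964961012235
```

View pics/s1.png

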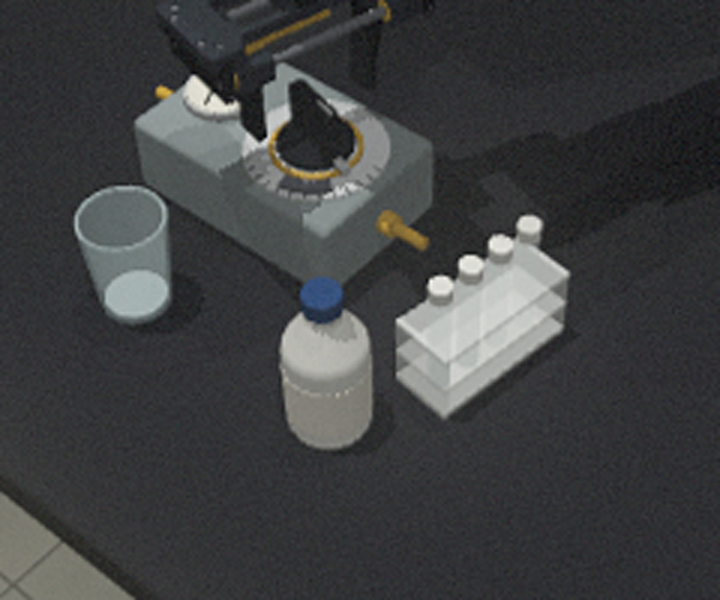

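The scene crop shows the bar at (315,110) between the open fingers, the nose at about (345,165), and the bystanders clear. I'll centre the tool, go down and close gently.

```bash
python3 -m jog '[{"grip":0,"travel":[0.23,0.43,0],"twist":0},{"grip":0,"travel":[0,0,-1.1],"twist":0},{"grip":0,"travel":[0,0,-0.97],"twist":0},{"grip":255,"travel":[0,0,0],"twist":0},{"grip":255,"travel":[0,0,0],"twist":0},{"grip":255,"travel":[0,0,0],"twist":0},{"grip":255,"travel":[0,0,0],"twist":0},{"grip":255,"travel":[0,0,0],"twist":0}]' 12
python3 -m jog '[{"grip":255,"travel":[0,0,0],"twist":0},{"grip":255,"travel":[0,0,0],"twist":0},{"grip":255,"travel":[0,0,0],"twist":0}]'
python3 -c "
from h import *
o=get_obs();print(o['position'],o['tool_rot'],o['ft_force'],o['moment'],o['grip_width'],2*np.arctan2(o['tool_rot'][1],o['tool_rot'][0])-np.pi/2)"
```

```text
time: 4.05
position: [0.6077, -0.0634, 0.1141]
tool_rot: [0.789, 0.615, 0.0, 0.0]
ft_force: [-0.0, -0.8, -0.1]
grip_width: 0.055
time: 4.35
position: [0.6076, -0.0633, 0.1139]
tool_rot: [0.789, 0.615, 0.0, 0.0]
ft_force: [0.1, 0.2, -0.1]
grip_width: 0.0309
[ 0.6076 -0.0633  0.1139] [0.7888 0.6146 0.     0.    ] [ 0.074   0.2323 -0.0982] [ 0.0233 -0.0416  0.0366] 0.030948125125032176 -0.24692554412515255
```

```bash
python3 -m jog '[{"grip":255,"travel":[0,0,0],"twist":0},{"grip":255,"travel":[0,0,0],"twist":0},{"grip":255,"travel":[0,0,0],"twist":0},{"grip":255,"travel":[0,0,0],"twist":0}]'
python3 -m jog '[{"grip":255,"travel":[0,0,0],"twist":-5},{"grip":255,"travel":[0,0,0],"twist":-5},{"grip":255,"travel":[0,0,0],"twist":0}]'
python3 -c "
from h import *
o=get_obs();print(o['position'],o['ft_force'],o['moment'],o['grip_width'],2*np.arctan2(o['tool_rot'][1],o['tool_rot'][0])-np.pi/2)"
```

```text
time: 4.75
position: [0.6075, -0.0633, 0.1138]
tool_rot: [0.789, 0.615, -0.0, -0.0]
ft_force: [0.2, -0.0, 0.3]
grip_width: 0.0137
time: 5.05
position: [0.6074, -0.0632, 0.1139]
tool_rot: [0.839, 0.544, -0.0, -0.0]
ft_force: [-0.1, 0.4, 0.4]
grip_width: 0.0137
[ 0.6074 -0.0632  0.1139] [-0.1095  0.4361  0.3558] [-0.0045  0.0357 -0.0168] 0.013684890014025496 -0.42145767061830774
```

```bash
cat > s.py <<'E'
from h import *
o=get_obs();print(round(o['time'],2),o['position'],o['ft_force'],'Mz',o['moment'][2].round(3),'w',round(o['grip_width'],4),'knob',(-(2*np.arctan2(o['tool_rot'][1],o['tool_rot'][0])-np.pi/2)).round(3))
E
python3 -m jog '[{"grip":255,"travel":[0,0,0],"twist":-5},{"grip":255,"travel":[0,0,0],"twist":-5},{"grip":255,"travel":[0,0,0],"twist":-3.5},{"grip":255,"travel":[0,0,0],"twist":0},{"grip":255,"travel":[0,0,0],"twist":0}]' >/dev/null; python3 s.py
python3 -m jog '[{"grip":255,"travel":[0,0,0.1],"twist":0},{"grip":255,"travel":[0,0,0.1],"twist":0},{"grip":255,"travel":[0,0,0],"twist":0}]' >/dev/null;python3 s.py
python3 -m jog '[{"grip":255,"travel":[0,0,0.05],"twist":0},{"grip":255,"travel":[0,0,0],"twist":0}]'>/dev/null;python3 s.py
python3 -m jog '[{"grip":255,"travel":[0,0,0.05],"twist":0},{"grip":255,"travel":[0,0,0],"twist":0}]'>/dev/null;python3 s.py
```

```text
5.55 [ 0.6073 -0.0632  0.1139] [-1.8018 -0.4308  1.606 ] Mz -0.049 w 0.014 knob 0.655
5.85 [ 0.6072 -0.0631  0.1152] [ 0.2879  0.5118 -4.58  ] Mz -0.032 w 0.014 knob 0.657
6.05 [ 0.6072 -0.0632  0.116 ] [-0.8951  0.4515 -6.0666] Mz -0.074 w 0.014 knob 0.657
6.25 [ 0.6072 -0.0631  0.1164] [ 0.387  -0.1545 -7.1138] Mz -0.004 w 0.0139 knob 0.657
```

```bash
python3 -m jog '[{"grip":255,"travel":[0,0,0.05],"twist":0},{"grip":255,"travel":[0,0,0],"twist":0}]'>/dev/null;python3 s.py
python3 -m jog '[{"grip":255,"travel":[0,0,0],"twist":-2},{"grip":255,"travel":[0,0,0],"twist":0}]'>/dev/null;python3 s.py
python3 -m jog '[{"grip":255,"travel":[0,0,0],"twist":-2},{"grip":255,"travel":[0,0,0],"twist":0}]'>/dev/null;python3 s.py
python3 -m jog '[{"grip":255,"travel":[0,0,0],"twist":-2},{"grip":255,"travel":[0,0,0],"twist":0}]'>/dev/null;python3 s.py
```

```text
6.45 [ 0.6072 -0.0631  0.1169] [ 0.5874  1.1478 -9.826 ] Mz -0.004 w 0.0139 knob 0.657
6.65 [ 0.6072 -0.063   0.117 ] [ -0.4215   0.9026 -10.1855] Mz 0.037 w 0.0138 knob 0.692
6.85 [ 0.6072 -0.063   0.117 ] [  0.8246   1.6297 -10.3165] Mz 0.026 w 0.0144 knob 0.726
7.05 [ 0.6072 -0.063   0.1171] [ -0.0996   1.3999 -10.4956] Mz 0.063 w 0.0137 knob 0.761
```

```bash
python3 -m jog '[{"grip":255,"travel":[0,0,0],"twist":-2},{"grip":255,"travel":[0,0,0],"twist":0}]'>/dev/null;python3 s.py
python3 -m jog '[{"grip":255,"travel":[0,0,0],"twist":-2},{"grip":255,"travel":[0,0,0],"twist":0}]'>/dev/null;python3 s.py
python3 -m jog '[{"grip":255,"travel":[0,0,0],"twist":-2},{"grip":255,"travel":[0,0,0],"twist":0}]'>/dev/null;python3 s.py
python3 -m jog '[{"grip":255,"travel":[0,0,0],"twist":-2},{"grip":255,"travel":[0,0,0],"twist":0}]'>/dev/null;python3 s.py
```

```text
7.25 [ 0.6072 -0.063   0.1171] [  0.141    1.3376 -10.8387] Mz 0.053 w 0.014 knob 0.795
7.45 [ 0.6072 -0.063   0.1171] [  0.2251   2.3576 -10.3489] Mz -0.005 w 0.014 knob 0.83
7.65 [ 0.6072 -0.0631  0.1172] [ -0.3104   2.8714 -10.7079] Mz 0.09 w 0.0137 knob 0.865
7.85 [ 0.6072 -0.0631  0.1172] [ -0.8069   1.469  -10.0871] Mz 0.054 w 0.0141 knob 0.9
```

```bash
python3 -m jog '[{"grip":255,"travel":[0,0,0],"twist":-2},{"grip":255,"travel":[0,0,0],"twist":0}]'>/dev/null;python3 s.py
python3 -m jog '[{"grip":255,"travel":[0,0,0],"twist":-2},{"grip":255,"travel":[0,0,0],"twist":0}]'>/dev/null;python3 s.py
python3 -m jog '[{"grip":255,"travel":[0,0,0],"twist":-2},{"grip":255,"travel":[0,0,0],"twist":0}]'>/dev/null;python3 s.py
python3 -m jog '[{"grip":255,"travel":[0,0,0],"twist":-2},{"grip":255,"travel":[0,0,0],"twist":0}]'>/dev/null;python3 s.py
```

```text
8.05 [ 0.6072 -0.0631  0.1172] [ -0.4877   2.75   -10.3113] Mz 0.072 w 0.0141 knob 0.935
8.25 [ 0.6073 -0.0631  0.1172] [ -0.953    2.1158 -10.1284] Mz 0.072 w 0.014 knob 0.97
8.45 [ 0.6073 -0.0631  0.1173] [-0.9024  1.979  -9.4926] Mz 0.034 w 0.0141 knob 1.005
8.65 [ 0.6073 -0.0633  0.1176] [-1.5066  2.3296 -6.6663] Mz 0.014 w 0.0142 knob 1.04
```

The force dropped from 10 N to 6.7 N at a knob angle of 1.04, which is probably the gate edge. I'll nudge slightly and test with a small lift.

```bash
python3 -m jog '[{"grip":255,"travel":[0,0,0],"twist":-1},{"grip":255,"travel":[0,0,0],"twist":0}]'>/dev/null;python3 s.py
python3 -m jog '[{"grip":255,"travel":[0,0,0.05],"twist":0},{"grip":255,"travel":[0,0,0],"twist":0}]'>/dev/null;python3 s.py
```

```text
8.85 [ 0.6073 -0.0632  0.1178] [-2.7897  3.012  -3.2143] Mz 0.018 w 0.0141 knob 1.058
9.05 [ 0.6074 -0.0633  0.1182] [-2.7493  3.5508 -3.5137] Mz 0.017 w 0.0136 knob 1.058
```

```bash
python3 -m jog '[{"grip":255,"travel":[0,0,0.07],"twist":0},{"grip":255,"travel":[0,0,0],"twist":0}]'>/dev/null;python3 s.py
python3 -m jog '[{"grip":255,"travel":[0,0,0.07],"twist":0},{"grip":255,"travel":[0,0,0],"twist":0}]'>/dev/null;python3 s.py
python3 -m jog '[{"grip":255,"travel":[0,0,0.07],"twist":0},{"grip":255,"travel":[0,0,0],"twist":0}]'>/dev/null;python3 s.py
```

```text
9.25 [ 0.6075 -0.0633  0.1187] [-3.1926  2.5906 -3.5618] Mz 0.076 w 0.0138 knob 1.058
9.45 [ 0.6075 -0.0633  0.1193] [-2.9413  2.5386 -4.5641] Mz -0.014 w 0.014 knob 1.058
9.65 [ 0.6075 -0.0633  0.1199] [-3.0186  3.7038 -4.5114] Mz 0.018 w 0.014 knob 1.058
```

```bash
python3 -m jog '[{"grip":255,"travel":[0,0,0.1],"twist":0},{"grip":255,"travel":[0,0,0],"twist":0}]'>/dev/null;python3 s.py
python3 -m jog '[{"grip":255,"travel":[0,0,0.1],"twist":0},{"grip":255,"travel":[0,0,0],"twist":0}]'>/dev/null;python3 s.py
python3 -m jog '[{"grip":255,"travel":[0,0,0.1],"twist":0},{"grip":255,"travel":[0,0,0],"twist":0}]'>/dev/null;python3 s.py
python3 -m jog '[{"grip":255,"travel":[0,0,0.07],"twist":0},{"grip":255,"travel":[0,0,0],"twist":0}]'>/dev/null;python3 s.py
```

```text
9.85 [ 0.6075 -0.0633  0.121 ] [-3.1631  1.8192 -4.4687] Mz 0.047 w 0.0139 knob 1.058
10.05 [ 0.6075 -0.0633  0.1221] [-3.4336  2.7621 -4.1609] Mz 0.02 w 0.0144 knob 1.058
10.25 [ 0.6076 -0.0633  0.1231] [-1.8135  2.4382 -4.0401] Mz 0.079 w 0.0135 knob 1.059
10.45 [ 0.6076 -0.0633  0.1237] [-4.2496  2.2637 -4.9879] Mz 0.039 w 0.0139 knob 1.059
```

```bash
python3 -m jog '[{"grip":255,"travel":[0,0,0.05],"twist":0},{"grip":255,"travel":[0,0,0],"twist":0}]'>/dev/null;python3 s.py
python3 -m jog '[{"grip":255,"travel":[0,0,0.04],"twist":0},{"grip":255,"travel":[0,0,0],"twist":0},{"grip":255,"travel":[0,0,0],"twist":0}]'>/dev/null;python3 s.py
```

```text
10.65 [ 0.6075 -0.0633  0.124 ] [-2.6323  2.6862 -6.3123] Mz 0.045 w 0.0139 knob 1.058
10.95 [ 0.6074 -0.0633  0.124 ] [ -2.0205   1.9739 -11.0465] Mz 0.062 w 0.0138 knob 1.059
```

At 10.1 mm the knob has reached the end stop: the force rises and the height no longer changes. I'll ease off the load, open the fingers, rise and look.

```bash
python3 -m jog '[{"grip":255,"travel":[0,0,-0.05],"twist":0},{"grip":150,"travel":[0,0,0],"twist":0},{"grip":150,"travel":[0,0,0],"twist":0},{"grip":100,"travel":[0,0,0],"twist":0},{"grip":60,"travel":[0,0,0],"twist":0},{"grip":60,"travel":[0,0,0],"twist":0},{"grip":60,"travel":[0,0,0],"twist":0},{"grip":60,"travel":[0,0,0],"twist":0}]'>/dev/null;python3 s.py
python3 -m jog '[{"grip":60,"travel":[0,0,1],"twist":0},{"grip":60,"travel":[0,0,2],"twist":0},{"grip":60,"travel":[0,0,4],"twist":0},{"grip":60,"travel":[0,0,4],"twist":0},{"grip":60,"travel":[-5,0,2],"twist":0},{"grip":60,"travel":[-5,0,0],"twist":0},{"grip":60,"travel":[-5,0,0],"twist":0},{"grip":60,"travel":[0,0,0],"twist":0}]'>/dev/null;python3 s.py
python3 - <<'E'
from h import *
a=camera("scene")[130:230,200:340,::-1];b=camera("top")[170:270,330:470,::-1]
cv2.imwrite("pics/e.png",cv2.resize(np.vstack([a,b]),None,fx=3,fy=3,interpolation=cv2.INTER_CUBIC))
for n in("reagent","beaker","tube_rack","knob_turn","band_mark"):
    for c in("scene","top"): print(c,n,[(np.round(d["at"],4),round(d["p"],2)) for d in search_frame(n,c)][:1])
E
```

```text
11.75 [ 0.6078 -0.0634  0.1242] [ 0.6419  0.3434 -0.2659] Mz 0.003 w 0.0615 knob 1.058
12.55 [ 0.4511 -0.0602  0.2515] [-0.5942  0.0973  0.02  ] Mz -0.012 w 0.0666 knob 1.059
scene reagent [(array([0.7626, 0.0885, 0.0808]), 0.82)]
top reagent [(array([0.7345, 0.0708, 0.0853]), 0.64)]
scene beaker [(array([ 0.759 , -0.109 ,  0.0584]), 0.72)]
top beaker [(array([ 0.7659, -0.1235,  0.0462]), 0.89)]
scene tube_rack [(array([0.6538, 0.1321, 0.066 ]), 0.86)]
top tube_rack [(array([0.6292, 0.1161, 0.0587]), 0.67)]
scene knob_turn [(array([ 0.6158, -0.0531,  0.0981]), 0.85)]
top knob_turn [(array([ 0.6091, -0.0581,  0.0962]), 0.82)]
scene band_mark [(array([ 0.6427, -0.0367,  0.0819]), 0.47)]
top band_mark [(array([ 0.63  , -0.0477,  0.0809]), 0.55)]
```

View pics/e.png

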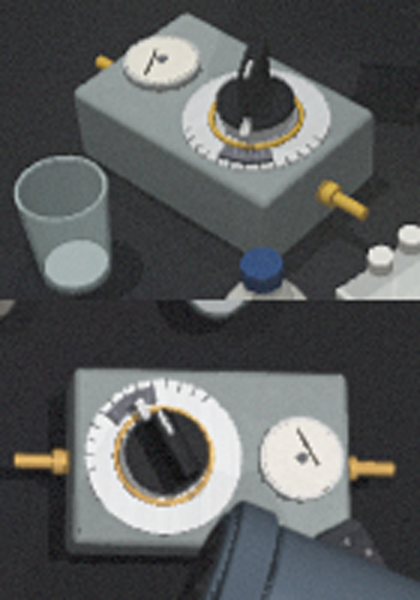

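The pointer nose (scene (247,128), top (143,408)) sits at the band. The skirt stands clearly above the collar, and the network's knob height rose by about 9-12 mm. The bystanders haven't moved and the arm is clear, so I'm handing in.

```bash
python3 -c "
from rig import *
print(hand_in())"
```

```text
the job is handed in; nothing more can be done
None
```

The regulator is set: the knob is in the band, pulled out to its end stop and released, and I handed the job in at about 13 s of the 58 s. The hand-in reports no verdict.

- **Turning and feeling:** I gripped the bar with 12 N and turned it clockwise from about 0.24 rad into the band, whose middle I measured at about 0.99 rad. Under a pull of about 10 N, roughly 1 mm of lock-ring lift, I swept in 2° steps. The pull dropped at 1.04–1.06 rad, where the lock let go.
- **Pulling out:** The knob slid up at about 4–5 N. It met the end stop at 10 mm, with the force there peaking at about 11 N, well below the 21 N that counts as forcing.
- **Last checks:**
  - The pictures show the pointer in the band, the knob standing up and the collar down.
  - The networks put the knob 9–12 mm higher than at the start.
  - The bottle, beaker and rack were found within 6 mm of where they stood, close to the networks' own accuracy.
  - The wrist force is near zero and the arm is clear of everything.
- **Disagreements:** None of the checks failed. The two cameras differ by up to about 3 cm on where the bystanders are, because each sees a different side of them, so I compared each camera only with its own first picture.

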